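# Tip the hub carton onto its back and slide it onto the scanning pad

## Task

A brown hub carton with a white label stands on end on the bike-shop counter. Without gripping or lifting it, push against its labelled side, high up, so that it tips over where it stands and lies flat with the label facing up; then push it along the counter until the whole carton lies on the round green pad by the scanner. Leave everything else on the counter as it is.

Things in the scene. Friction and masses are not known exactly. Their poses are not given: they have to be found in the camera images.
- carton: Brown carton, 0.3 to 0.65 kg, 88 (x) by 100 (y) by 150 (z) mm, standing on end at first. Origin: centre of its underside as it stands; z up along its 150 mm length. A white label with black bars and an orange band covers most of the -x side and folds 28 mm over onto the top. Pushed along its +x near the top, it tips over its far bottom edge and lands label up, x pointing down.
- carton_mid (a point): Centre of the carton, 75 mm up its z axis: 75 mm above the counter while it stands, 44 mm when it lies label up (88 mm high then, z and y level). Axes as the carton's. Friction on the counter about 0.45 to 0.75.
- corner0 (a point): Corner of the carton's labelled face, at (-44, -50, 0) mm in the carton's frame.
- corner1 (a point): Corner of the carton's labelled face, at (-44, 50, 0) mm in the carton's frame.
- corner2 (a point): Corner of the carton's labelled face, at (-44, 50, 150) mm in the carton's frame.
- corner3 (a point): Corner of the carton's labelled face, at (-44, -50, 150) mm in the carton's frame.
- pad: Round green scanning pad of 230 mm diameter with a small white dot at its middle, let into the counter so that things slide onto it freely (under 1 mm high, nothing to bump into). Origin: its centre, at counter height. Fixed.
- scanner: Fixed counter scanner with a black stem and a grey head with a red window, 190 mm high, 90 mm across its round foot, to the left of the pad. Origin: centre of its foot.
- lube: Yellow chain-oil bottle, 42 mm across, 125 mm high, standing loose. Origin: centre of its underside. Leave alone.
- tubebox: Blue inner-tube box with a white band, 45 by 65 by 90 mm, standing loose. Origin: centre of its underside. Leave alone.
- grease: White grease jar with a black cap, 64 mm across, 60 mm high, standing loose. Origin: centre of its underside. Leave alone.
- pedal: Black bicycle pedal, about 98 by 120 by 24 mm, lying loose. Origin: centre of its underside. Leave alone.
- lockring: Steel ring, 90 mm across, 12 mm high, lying loose. Origin: centre of its underside. Leave alone.
- wrench: Steel wrench lying loose, long side along its x. Origin: on its underside. Leave alone.
- mug: Blue mug with its handle to its +y, 80 mm across, 90 mm high, standing loose. Origin: centre of its underside. Leave alone.
Things that resemble listed ones, but are neither listed nor needed, are in the scene too. What is shaped like the carton but pink is not meant.

How it is judged:
On the way, in this order (a step that is already met when the one before it is completed fails the run):
1. the carton has been tipped over and lies flat and still with its label up, not yet wholly on the pad (angle between carton's own x axis and vertical above 3.04 rad and height (world z) of carton_mid below 0.05 m and linear speed of carton below 0.02 m/s and angular speed of carton below 0.1 rad/s), for 0.1 s.
2. the whole carton lies label up on the pad (angle between carton's own x axis and vertical above 3.04 rad and height (world z) of carton_mid below 0.05 m and horizontal distance between each of corner0, corner1, corner2, corner3 and pad below 0.115 m), for 0.2 s.
At the end, for the whole second after the job is handed in: The carton lies flat on the counter at rest, label up within 0.1 rad, and seen from above all four corners of its labelled face are within the pad's 115 mm radius (all of step 2 and linear speed of carton below 0.02 m/s and angular speed of carton below 0.1 rad/s); the robot touches nothing.
It fails at once if the carton is lifted off the counter (standing: centre above 95 mm; lying label up: centre above 70 mm; any way: centre above 115 mm) (height (world z) of carton_mid above 0.115 m or (angle between carton's own z axis and vertical below 0.15 rad and height (world z) of carton_mid above 0.095 m) or (angle between carton's own x axis and vertical above 2.99 rad and height (world z) of carton_mid above 0.07 m)).
It fails at once if a bystander is pushed more than 30 mm or knocked over (distance of any of lube, tubebox, grease, pedal, lockring, wrench, mug from where it was at the start of the episode above 0.03 m or angle between any of lube, tubebox, grease, pedal, lockring, wrench, mug's own z axis and vertical above 0.5 rad).
It also fails if it takes over 58 s, if anything falls off the work surface, if the arm or the gripper's body presses on something with over 40 N, if the wrist force passes 120 N, or if a joint passes its speed limit or range.

## Robot

A 6-joint arm with a two-finger parallel gripper is mounted at the origin on the work surface. World frame = base frame: x ahead of the robot, y to its left, z up, the work surface at z = 0. Lengths are in m, angles in rad, forces in N, time in s.
With the tool pointing down it reaches from about 0.25 to 0.775 m from the base axis. Payload 4 kg.
Tool frame: the origin (TCP) lies on the centre line of the jaws, within the pads' length; the fingertips stand 17 mm ahead of it and the grasp point (between the pads) lies 2 mm behind it; z points along the fingers, y is the line along which they close (so a half turn about z gives the same grasp; the last joint's range is limited). The gripper opens to 85 mm and grips with 20 to 120 N. Pads are 22 mm wide; open, the fingers measure 114 mm over their backs; the gripper's body (76 mm by 85 mm) begins 54 mm behind the grasp point. The pads swing forward as they close: fully open they stand 13 mm farther back than shut.
Start: joints at [-1.204, 0.087, 1.371, -0, 1.684, -0.103], TCP at [0.249, -0.49, 0.222] pointing down, gripper open.
Joint ranges: [-3.1, 3.1], [-0.76, 2.03], [0.27, 2.55], [-1.08, 4.22], [0.17, 2.65], [-2.57, 2.57]. Speed limits (rad/s): [2.79, 2.79, 3.14, 3.14, 3.14, 3.14].

## Interface

Orientations are given as [roll, pitch, yaw] about the fixed x, y, z axes, in that order (R = Rz(yaw) Ry(pitch) Rx(roll)).
In Python, from cell import bot, eoat, kinematics, vision, workorder, readout gives the robot as it stands. The module is installed in compiled form; this text tells all that it offers. Calls block until the motion is done:
- bot.goto(position, orientation): joint-space move of the TCP to a pose.
- bot.servo_line(position, orientation=None, max_speed=0.15): straight line of the TCP; orientation=None keeps the orientation; max_speed is the mean speed in m/s.
- bot.move_j(angles): joint-space move.
- eoat.move_gripper(opening): finger opening in m; the grip force is fixed at half the most; returns when the fingers have stopped.
- bot.wait(seconds).
- kinematics.ik(position, orientation): joint angles nearest the present ones, or None.
- vision.get_image(name): name is "scene" or "top" or "wrist"; returns a dict with "frame" (420x560x3 uint8, red, green, blue), "vertical_fov" (degrees; the focal length in pixels is half the picture's height over the tangent of half this angle, whatever the lens; pixels are square), "cx", "cy" (the principal point, pixels), "extrinsics" (4x4, takes a point from camera to world coordinates); the wrist camera has in their place "hand_eye" (4x4, takes a point from camera to tool coordinates, whose origin is the TCP and whose axes are the flange's). Camera axes: x right, y up, looking along -z (the intrinsics and any distortion apply to the point x, -y, -z); pixel columns grow to the right and rows downward; lengths in m; the calibration is good to about 2 mm. The wrist camera is an equidistant fisheye: a pixel r from the principal point sees the ray r / f radians off the axis. A picture is of the moment at which its call begins: read the wrist's pose just before it. There is no depth.
A pose or a line that the arm cannot do raises bot.PlanningError and nothing moves.
- workorder.close_job(): hands the job in; it is judged then, once.
Trained networks look in a picture, given as the dict that the camera call returned (one of the last four; its "shot" number tells which), for a name from the list of things; names that differ only in an ending like _2 or _b are one class to them, and where a whole thing is asked for, a point or a joint stands for the part that bears it (a point fixed in the world has none). Each returns a list of dicts, best first, with "confidence" (0 to 1); they miss things now and then, are a little off and sometimes report something else, mostly with a low value. They report only what shows in the picture. A call takes as long as a camera call. They do not tell look-alikes from the thing itself.
- vision.outline_of(label, picture): "region" (420x560 bool, what is visible of it) and "uv" ([column, row] in pixels, amid what is visible of it).
Readings, each from a call of its own:
- readout.read_time_s(): time.
- readout.read_joint_positions(): joint angles.
- readout.read_qd(): joint speeds.
- readout.read_joint_efforts(): joint torques, N m.
- readout.read_eef_pos(): TCP position.
- readout.read_ee_rot(): TCP orientation.
- readout.read_wrist_force(): force on the tool from outside, world axes, zero at the start.
- readout.read_ft_torque(): the same for the moment, N m.
- readout.read_finger_gap(): finger opening in m.
- readout.read_grip_force(): force on a finger pad.
Only numpy, scipy, OpenCV 4.12 (cv2) and the standard library are available. Lean on these libraries where they do the work, as an engineer would, in place of code of your own. Each camera call takes 0.05 s, during which the arm holds its last target. There are 200 camera calls.

## Working session

There is one attempt and no reset: what is moved stays moved. The work goes in short steps, each a Python script; the robot and the scene stay as the last script left them, time stands still between calls to the robot, and variables do not carry over. Pictures are saved under pics/ and viewed, at most 10 in all, crops included, and the job is handed in when it is done.

```bash
mkdir -p pics; cat > h.py <<'E'
import numpy as np, cv2
from cell import bot, eoat, kinematics, vision, workorder, readout
def K(p):
    f=p["frame"].shape[0]/2/np.tan(np.radians(p["vertical_fov"])/2); return f,p["cx"],p["cy"]
def toplane(p,uv,z=0.):
    f,cx,cy=K(p); uv=np.atleast_2d(np.asarray(uv,float))
    d=np.c_[(uv[:,0]-cx)/f,-(uv[:,1]-cy)/f,-np.ones(len(uv))]
    T=np.array(p["extrinsics"]); w=d@T[:3,:3].T; o=T[:3,3]
    return o+w*((z-o[2])/w[:,2])[:,None]
def proj(p,X):
    f,cx,cy=K(p);T=np.array(p["extrinsics"]); c=(np.atleast_2d(X)-T[:3,3])@T[:3,:3]
    return np.c_[cx+f*c[:,0]/-c[:,2], cy-f*c[:,1]/-c[:,2]]
def save(p,n): cv2.imwrite("pics/"+n,p["frame"][:,:,::-1])
E
python3 - <<'E'
from h import *
np.set_printoptions(precision=3,suppress=True)
for n in("top","scene"):
    p=vision.get_image(n);save(p,n+"0.png")
    print(n,K(p),np.array(p["extrinsics"]).tolist(),[k for k in p])
    for l in "carton pad scanner lube tubebox grease pedal lockring wrench mug".split():
        for r in vision.outline_of(l,p)[:2]:
            ys,xs=np.nonzero(r["region"])
            print(l,round(r["confidence"],2),np.round(r["uv"]),(xs.min(),xs.max(),ys.min(),ys.max()),toplane(p,r["uv"])[0])
print(readout.read_time_s(),readout.read_ee_rot())
E
```

```text
top (np.float64(514.2912862372624), 280.16962356823126, 197.93283700767952) [[-0.020777888547958704, 0.9943304189801441, -0.10428469321170637, 0.4236111615287952], [-0.999772571996119, -0.02016305247483587, 0.006946625019537012, 0.024225892986909366], [0.004804542824624387, 0.10440531215253429, 0.9945232260548659, 1.423230595811918], [0.0, 0.0, 0.0, 1.0]] ['frame', 'vertical_fov', 'cx', 'cy', 'extrinsics', 'shot']
carton 0.75 [362. 216.] (np.int64(332), np.int64(389), np.int64(187), np.int64(238)) [ 0.517 -0.212  0.   ]
carton 0.72 [111. 176.] (np.int64(84), np.int64(134), np.int64(150), np.int64(196)) [0.645 0.485 0.   ]
pad 0.6 [230. 215.] (np.int64(188), np.int64(269), np.int64(175), np.int64(258)) [0.527 0.154 0.   ]
pad 0.18 [134. 241.] (np.int64(110), np.int64(157), np.int64(220), np.int64(262)) [0.461 0.419 0.   ]
scanner 0.93 [108. 178.] (np.int64(84), np.int64(135), np.int64(151), np.int64(197)) [0.639 0.494 0.   ]
lube 0.75 [319. 120.] (np.int64(308), np.int64(326), np.int64(111), np.int64(132)) [ 0.793 -0.1    0.   ]
lube 0.44 [364. 216.] (np.int64(331), np.int64(388), np.
[... 2125 characters left out ...]
int64(150)) [ 0.506 -0.464  0.   ]
tubebox 0.58 [176. 211.] (np.int64(164), np.int64(186), np.int64(198), np.int64(226)) [ 0.759 -0.225 -0.   ]
grease 0.76 [176. 211.] (np.int64(164), np.int64(188), np.int64(197), np.int64(227)) [ 0.76  -0.225  0.   ]
lockring 0.92 [292. 370.] (np.int64(271), np.int64(310), np.int64(337), np.int64(377)) [0.756 0.341 0.   ]
wrench 0.63 [174. 158.] (np.int64(146), np.int64(199), np.int64(152), np.int64(165)) [ 0.666 -0.429  0.   ]
mug 0.67 [174. 212.] (np.int64(164), np.int64(186), np.int64(198), np.int64(226)) [ 0.767 -0.221  0.   ]
mug 0.56 [246. 122.] (np.int64(230), np.int64(255), np.int64(106), np.int64(138)) [ 0.377 -0.454  0.   ]
1.1 [3.142 0.    0.47 ]
```

View pics/top0.png

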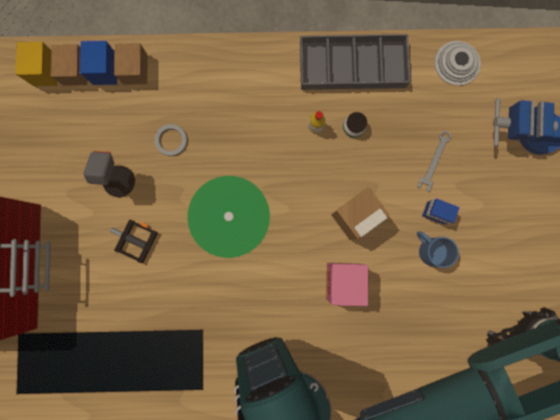

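View pics/scene0.png

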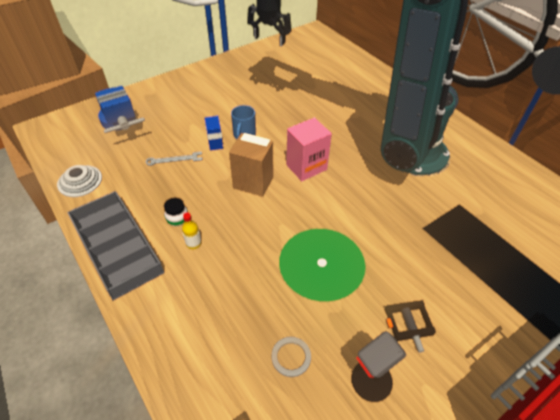

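The top view shows the brown carton at about (362,216). Its label fold is at the lower right, (370,222), so the labelled side faces the robot's right and near side. The pad is at (229,216), the pink decoy at (348,285), and the lube and grease at about (318,120) and (355,124). Next I'll fit the carton pose to its outline in both views.

```bash
cat >> h.py <<'E'
from scipy.optimize import minimize
def box(x,y,yaw,dx,dy,h):
    c,s=np.cos(yaw),np.sin(yaw)
    return np.array([[x+c*a*dx/2-s*b*dy/2,y+s*a*dx/2+c*b*dy/2,z] for z in(0,h) for a,b in((-1,-1),(-1,1),(1,1),(1,-1))])
def fit(pm,x0,dims):
    def cost(v):
        t=0
        for p,m in pm:
            r=np.zeros((840*2,560*4),np.uint8)[:1680]
            hull=cv2.convexHull((proj(p,box(*v,*dims))*4+1.5).astype(np.float32)).astype(np.int32)
            cv2.fillConvexPoly(r,hull,1); r=cv2.resize(r.astype(np.float32),(560,420),interpolation=cv2.INTER_AREA)
            t+=1-np.minimum(r,m).sum()/np.maximum(r,m).sum()
        return t
    best=None
    for dyaw in (-.3,0,.3):
        s=np.array([[0,0,dyaw],[.03,0,dyaw],[0,.03,dyaw],[0,0,dyaw+.2]])+x0
        r=minimize(cost,x0,method="Nelder-Mead",options=dict(initial_simplex=s,xatol=3e-4,fatol=1e-4))
        if best is None or r.fun<best.fun: best=r
    return best.x,best.fun
def mask(p,near,label="carton"):
    c=[r for r in vision.outline_of(label,p) if np.hypot(*(np.array(r["uv"])-near))<35]
    return c[0]["region"].astype(np.float32) if c else None
E
python3 - <<'E'
from h import *
np.set_printoptions(precision=3,suppress=True)
t=vision.get_image("top");s=vision.get_image("scene")
mt=mask(t,(362,216)); ms=mask(s,(250,164))
if ms is None:  ms=mask(s,(250,164),"lube")
D=(.088,.1,.15)
for n,pm in(("top",[(t,mt)]),("scene",[(s,ms)]),("both",[(t,mt),(s,ms)])):
    print(n,*fit(pm,np.array([.51,-.2,.57]),D))
# pads by colour
for n,p in(("top",t),("scene",s)):
    f=p["frame"].astype(int); g=((f[...,1]>f[...,0]+50)&(f[...,1]>f[...,2]+40)).astype(np.uint8)
    _,l,st,_=cv2.connectedComponentsWithStats(g); k=1+st[1:,4].argmax()
    cnt=cv2.findContours((l==k).astype(np.uint8),0,1)[0][0][:,0]
    w=toplane(p,cnt)[:,:2]; c,r=cv2.minEnclosingCircle(w.astype(np.float32)); print(n,"pad",c,r)
    pk=((f[...,0]>f[...,1]+50)&(f[...,2]>f[...,1]+20)).astype(np.uint8)
    _,l,st,_=cv2.connectedComponentsWithStats(pk); k=1+st[1:,4].argmax(); pm=(l==k).astype(np.float32)
    print("pink",*fit([(p,pm)],np.array([.35,-.17,.1]),D), "pix",st[k])
print("label world z.15",toplane(t,[[357,231],[385,213],[370,222]],.15))
print("pink corners",toplane(t,[[330,264],[367,264],[367,305]],.15))
v=fit([(t,mt),(s,ms)],np.array([.51,-.2,.57]),D)[0]
for n,p in(("top",t),("scene",s)):
    im=p["frame"].copy(); q=(proj(p,box(*v,*D))*1).astype(int)
    for a,b in((0,1),(1,2),(2,3),(3,0),(4,5),(5,6),(6,7),(7,4)): cv2.line(im,q[a].tolist(),q[b].tolist(),(0,255,255) if (a,b) in((0,1),(4,5)) else (255,0,255),1)
    c=q.mean(0).astype(int); cr=im[c[1]-70:c[1]+70,c[0]-70:c[0]+70]
    (A:=globals().setdefault("A",[])).append(cv2.resize(cr,(400,400)))
cv2.imwrite("pics/fit.png",np.hstack(A)[:,:,::-1])
E
```

```text
top [ 0.517 -0.191  0.6  ] 0.04193025827407837
scene [ 0.515 -0.19   0.601] 0.027787327766418457
both [ 0.516 -0.19   0.596] 0.08610808849334717
top pad (0.5252499580383301, 0.15942631661891937) 0.11173991858959198Traceback (most recent call last):
  File "<stdin>", line 16, in <module>
ValueError: attempt to get argmax of an empty sequence
```

```bash
cat > tip.py <<'E'
from h import *
np.set_printoptions(precision=3,suppress=True)
c=np.array([.516,-.190]); yaw=.597; u=np.array([np.cos(yaw),np.sin(yaw)]); O=[np.pi,0,yaw]
piv=c+.044*u; F=.011
def at(s,z): return [*(piv+(s-F)*u),z]
eoat.move_gripper(.03)
bot.goto(at(-.088-.03,.26),O); bot.servo_line(at(-.088-.03,.147),max_speed=.15)
bot.servo_line(at(-.090,.147),max_speed=.05); print(readout.read_wrist_force())
h=.135
for th in np.radians([6,12,18,24,30,36]):
    x=-.088*np.cos(th)+h*np.sin(th); z=.088*np.sin(th)+h*np.cos(th)
    bot.servo_line(at(x,z+.012),max_speed=.05); print(np.degrees(th),readout.read_wrist_force())
bot.wait(.6)
p=readout.read_eef_pos(); bot.servo_line([p[0]-.05*u[0],p[1]-.05*u[1],.24])
t=vision.get_image("top");save(t,"top1.png");print(readout.read_time_s())
E
python3 tip.py
```

```text
[-0.031  0.172  0.584]
6.000000000000001 [-0.223 -0.031 -0.525]
12.000000000000002 [ 0.67  -0.921 -0.241]
18.0 [ 0.624  0.133 -0.276]
24.000000000000004 [0.433 0.325 0.247]
29.999999999999996 [-0.463 -0.054 -0.476]
36.0 [ 0.386 -0.732  0.463]
9.0083
```

View pics/top1.png

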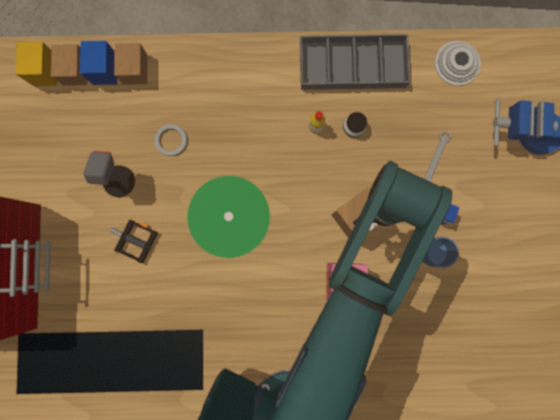

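The arm hides the carton's near side, but its far corner is still at (335,213), so it hasn't tipped. The fingers must have slid up over the top. I'll back off, re-measure and read the actual TCP position.

```bash
python3 - <<'E'
from h import *
np.set_printoptions(precision=3,suppress=True)
print(readout.read_eef_pos(),readout.read_ee_rot(),readout.read_finger_gap())
s=vision.get_image("scene"); ms=mask(s,(250,164))
if ms is None:  ms=mask(s,(250,164),"lube")
im=s["frame"].copy()
if ms is not None:
    v,c=fit([(s,ms)],np.array([.516,-.19,.597]),(.088,.1,.15)); print(v,c)
cv2.imwrite("pics/s1.png",cv2.resize(im[60:260,120:400],(784,560))[:,:,::-1])
E
```

```text
[ 0.508 -0.195  0.239] [-3.14   0.001  0.597] 0.02989076679865262
[ 0.516 -0.19   0.656] 0.042289793491363525
```

View pics/s1.png

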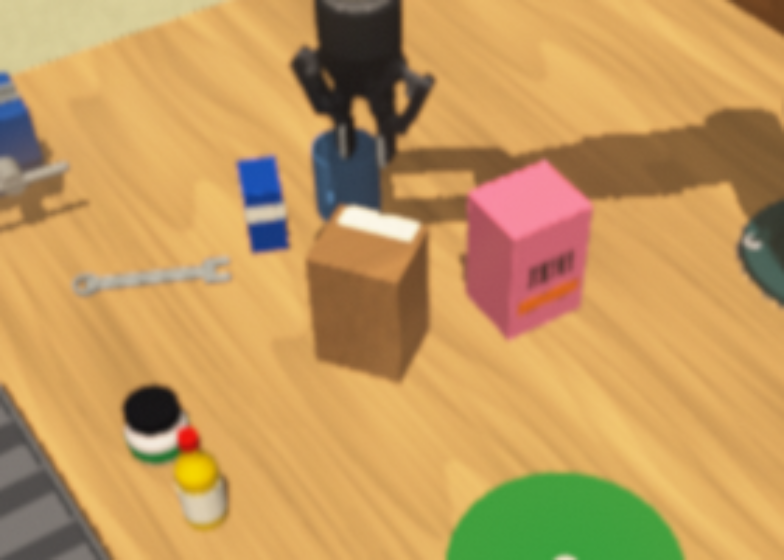

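The carton still stands in place, with the label fold at the far side and the gripper above and behind it. I'll push again about 20 mm lower, leading the arc slightly so the fingers don't slide up.

```bash
cat > tip2.py <<'E'
from h import *
np.set_printoptions(precision=3,suppress=True)
c=np.array([.516,-.190]); yaw=.61; u=np.array([np.cos(yaw),np.sin(yaw)]); O=[np.pi,0,yaw]
piv=c+.044*u; F=.011
def at(s,z): return [*(piv+(s-F)*u),z]
bot.servo_line(at(-.088-.035,.24),O); bot.servo_line(at(-.088-.035,.128))
bot.servo_line(at(-.090,.128),max_speed=.05)
h=.120
for th in np.radians([0,8,16,24,32,38,44]):
    x=-.088*np.cos(th)+h*np.sin(th)+.008; z=(.088*np.sin(th)+h*np.cos(th)-h)*.85+.128
    bot.servo_line(at(x,z),max_speed=.06); print(round(np.degrees(th)),readout.read_wrist_force(),readout.read_eef_pos())
bot.wait(.5)
p=readout.read_eef_pos(); bot.servo_line([p[0]-.05*u[0],p[1]-.05*u[1],.24])
s=vision.get_image("scene");print(readout.read_time_s())
cv2.imwrite("pics/s2.png",cv2.resize(s["frame"][60:260,120:400],(784,560))[:,:,::-1])
E
python3 tip2.py
```

```text
0 [-0.539 -0.759 -0.311] [ 0.478 -0.217  0.128]
8 [-1.937 -1.775  1.432] [ 0.492 -0.207  0.138]
16 [-0.524 -0.058  0.989] [ 0.508 -0.196  0.145]
24 [-0.171 -0.025  1.04 ] [ 0.524 -0.184  0.15 ]
32 [-0.102 -0.12   0.089] [ 0.541 -0.173  0.152]
38 [-0.926 -0.622  0.245] [ 0.554 -0.164  0.152]
44 [-0.947 -0.504 -0.192] [ 0.566 -0.155  0.151]
15.975
```

View pics/s2.png

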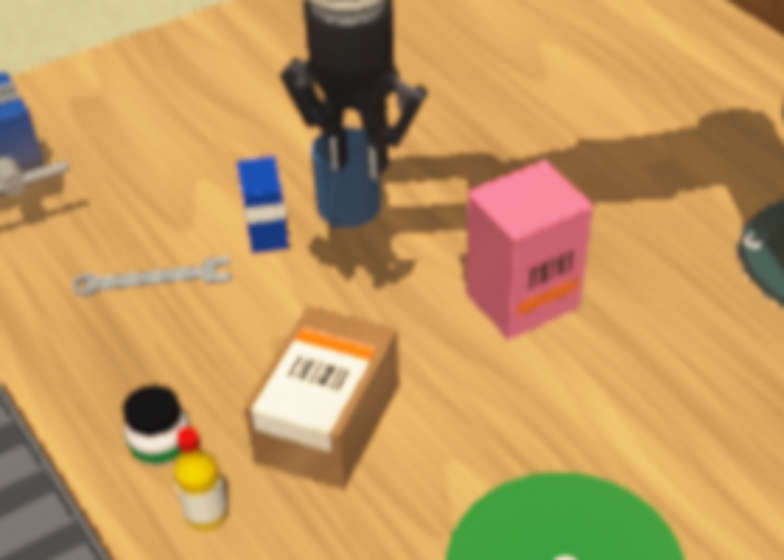

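The carton has tipped and lies flat, label up, orange band toward the old bottom, and the neighbours are undisturbed. Now I'll fit its lying pose and plan the pushes.

```bash
cat >> h.py <<'E'
D2=(.15,.1,.088); PAD=np.array([.525,.159])
def lying(x0,views=("scene",)):
    pm=[]
    for n in views:
        p=vision.get_image(n); near=proj(p,[[*x0[:2],.044]])[0]
        for l in("carton","lube","tubebox","grease","mug"):
            m=mask(p,near,l)
            if m is not None and m.sum()>1200: break
            m=None
        if m is not None:
            r=fit([(p,m)],np.array(x0),D2); print(n,l,r,m.sum()); pm.append((p,m))
    v,c=fit(pm,np.array(x0),D2)
    u=np.array([np.cos(v[2]),np.sin(v[2])]); w=np.array([-u[1],u[0]]); d=PAD-v[:2]
    print("pose",v,c,"a",d@u,"b",d@w)
    return v,u,w,d@u,d@w
E
python3 - <<'E'
from h import *
np.set_printoptions(precision=3,suppress=True)
v,u,w,a,b=lying([.615,-.12,.6],("scene","top"))
t=vision.get_image("top")
print("lube",toplane(t,[[318,118]],.12),"grease",toplane(t,[[356,124]],.06),"wrench",toplane(t,[[445,134],[425,188]]))
for back in(.05+.011+.03,):
  for k in(-.057,0,.057): print("finger",v[:2]-back*w+k*u)
for yaw in (v[2]+np.pi/2,v[2]-np.pi/2):
  for q in(v[:2]-.091*w, v[:2]+(b-.061)*w):
    print(yaw,kinematics.ik([*q,.055],[np.pi,0,yaw]))
for q in(v[:2]+b*w-.116*u, v[:2]+b*w+(a-.086)*u): print(kinematics.ik([*q,.055],[np.pi,0,v[2]]))
E
```

```text
scene carton (array([ 0.615, -0.12 ,  0.616]), np.float64(0.029715120792388916)) 2540.0
top carton (array([ 0.618, -0.122,  0.625]), np.float64(0.03860503435134888)) 2331.0
pose [ 0.617 -0.122  0.605] 0.08938175439834595 a 0.08429391918628285 b 0.28285520586172364
lube [[ 0.766 -0.087  0.12 ]] grease [[ 0.764 -0.195  0.06 ]] wrench [[ 0.745 -0.455  0.   ]
 [ 0.593 -0.391  0.   ]]
finger [ 0.621 -0.229]
finger [ 0.668 -0.196]
finger [ 0.715 -0.164]
2.175939057052254 [-0.367  0.488  1.205  0.     1.449 -0.972]
2.175939057052254 [ 0.009  0.061  1.74   0.     1.341 -0.596]
-0.9656535965375388 [-0.367  0.488  1.205 -0.     1.449  2.169]
-0.9656535965375388 [ 0.009  0.061  1.74  -0.     1.341  2.545]
[-0.032 -0.249  2.022 -0.     1.369  0.934]
[ 0.116  0.002  1.801 -0.     1.339  1.082]
```

```bash
cat > push.py <<'E'
from h import *
np.set_printoptions(precision=3,suppress=True)
def push(v,dirn,half,dist,shift,yaw,back=.022,z=.055):
    # push lying carton along dirn by dist with both fingers across
    c=v[:2]; s=shift; O=[np.pi,0,yaw]; F=half+.011
    P=lambda k,z:[*(c+s+k*dirn),z]
    bot.goto(P(-F-back,.22),O); bot.servo_line(P(-F-back,z),max_speed=.12)
    bot.servo_line(P(-F+.001,z),max_speed=.06)
    bot.servo_line(P(-F+dist,z),max_speed=.07); print("force",readout.read_wrist_force(),readout.read_eef_pos())
    bot.servo_line(P(-F+dist-.025,z),max_speed=.06); bot.servo_line(P(-F+dist-.025,.2),max_speed=.2)
E
python3 - <<'E'
from push import *
v=np.array([.617,-.122,.612]);u=np.array([np.cos(v[2]),np.sin(v[2])]);w=np.array([-u[1],u[0]]);d=PAD-v[:2]
eoat.move_gripper(.085)
push(v,w,.05,d@w,-.006*u,v[2]+np.pi/2)
v=lying([*(v[:2]+(d@w)*w),v[2]],("scene","top"))[0]
print(readout.read_time_s())
save(vision.get_image("scene"),"s3.png")
E
```

```text
force [ 0.855 -3.377  0.373] [0.485 0.056 0.055]
scene carton (array([0.454, 0.109, 0.62 ]), np.float64(0.05915474891662598)) 2417.0
top carton (array([0.456, 0.107, 0.619]), np.float64(0.4187607169151306)) 1322.0
pose [0.454 0.109 0.625] 0.48384392261505127 a 0.08643444337562375 b -0.0008358327299962094
26.025
```

View pics/s3.png

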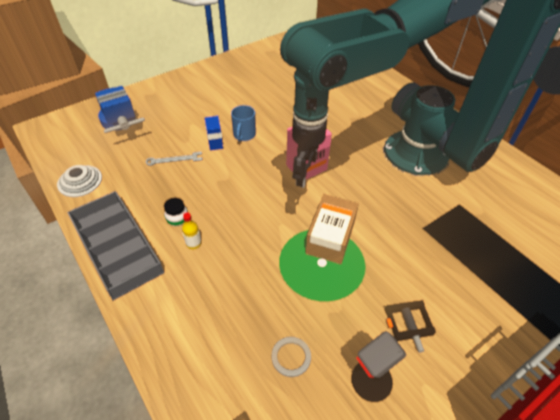

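The carton at (332,228) now overlaps the pad along the right line. One push along its length, about 86 mm, remains.

```bash
python3 - <<'E'
from push import *
v=np.array([.455,.108,.62]);u=np.array([np.cos(v[2]),np.sin(v[2])]);d=PAD-v[:2]
push(v,u,.075,d@u,0*u,v[2])
bot.goto([.30,-.2,.3],[np.pi,0,.3])
v,u,w,a,b=lying([*PAD,.62],("scene","top"))
for q in box(*v,*D2)[4:]: print(np.hypot(*(q[:2]-PAD)))
print(readout.read_time_s())
s=vision.get_image("scene");t=vision.get_image("top")
cv2.imwrite("pics/end.png",np.hstack([cv2.resize(s["frame"][170:330,240:400],(400,400)),cv2.resize(t["frame"][135:295,150:310],(400,400))])[:,:,::-1])
E
```

```text
force [-0.625 -0.461 -0.301] [0.456 0.109 0.055]
scene carton (array([0.526, 0.161, 0.621]), np.float64(0.0354953408241272)) 2769.0
top carton (array([0.527, 0.16 , 0.629]), np.float64(0.02328580617904663)) 2289.0
pose [0.527 0.16  0.623] 0.06391572952270508 a -0.0020520407923632087 b 5.587836582100329e-05
0.0884703097741435
0.08840712662658312
0.09182283090864536
0.09188366530152063
33.825
```

View pics/end.png

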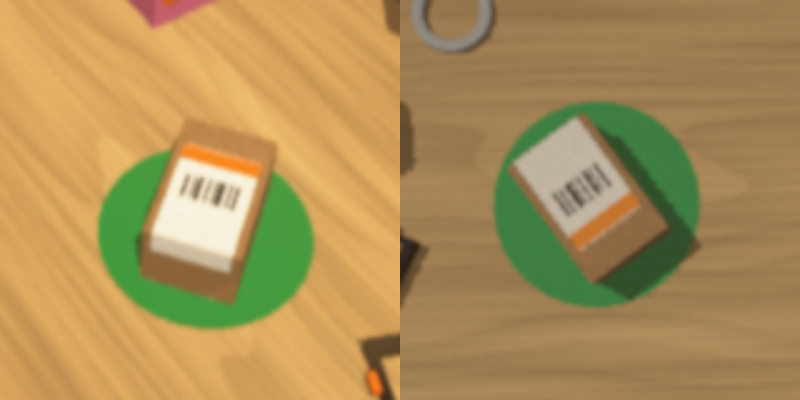

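The carton lies label up at the middle of the pad. All four corners are within 92 mm of the pad centre, and the arm is clear.

```bash
python3 -c "
from cell import workorder;print(workorder.close_job())"
```

```text
the job is handed in; nothing more can be done
None
```

The carton was tipped label up on the second try (the first push slid over the top), pushed onto the green pad with its corners at most 92 mm from the centre, and handed in; the hand-in reported no verdict.

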